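# Set the desk organiser to the green compartment

## Task

Class is about to put the green marbles away: turn the white cap with the red grip on the round wooden organiser until the opening in the cap stands over the compartment marked with the green stud, pointing straight at that stud. Let go of it there, and do not knock the red tin apple out of its place.

Things in the scene. Friction and masses are not known exactly. Their poses are not given: they have to be found in the camera images.
- cap (a joint): Angle in rad of the white cap (disc 120 mm wide, 4.5 mm thick, with one fan-shaped opening 36 degrees wide, 19 to 54 mm from the axis) about its upright axis, growing anticlockwise from above; firm stops at -1.5 and 1.5; light friction (0.05 N m), stays where left. The opening is over the green stud's compartment at +1.047 or -1.047, which one varies. On a fixed wooden organiser 172 mm wide, 50 mm high.
- cap_grip (a point): On the cap's axis, inside its red grip, 79 mm above the desk: grasp here. The grip is an upright bar across the cap's middle, 14 mm thick, 60 mm long, 32 mm high; its top is 8 mm above this point, the cap's flat top 24 mm below. Axes turn with the cap: x points to the middle of the opening (the 14 mm thickness lies along x: close the fingers along x), y along the bar, z up.
- green_stud (a point): Top of the green domed stud, 19 mm wide, 6 mm high, on the organiser's wooden collar around the cap, 74 mm from the cap's axis, 56 mm above the desk. It marks the middle of its compartment. Five like studs (white, red, black, blue, brass) mark the other five compartments, 60 degrees apart; all are fixed.
- apple: Loose red tin apple, 72 mm wide, 70 mm high with its stem and leaf, 0.12 kg, on the desk 0.15 m or more from the cap's axis; to be left alone. Origin at the centre of its underside, z up. Also about, not needed: a staple remover, a blue dish with a green marble, a chalk holder and a pencil box, all under 60 mm high.
Mind the look-alikes: they are no part of the job. Of the things like the part that bears cap, leave any that is orange; of the rest the larger one is meant.

How it is judged:
By the outcome, as a careful person would: the job done as asked, in the order asked, and still so for the second after the job is handed in, with the robot touching nothing.
It also fails if it takes over 40 s, if anything falls off the work surface, if the arm or the gripper's body presses on something with over 40 N, if the wrist force passes 120 N, or if a joint passes its speed limit or range.

## Robot

A 6-joint arm with a two-finger parallel gripper is mounted at the origin on the work surface. World frame = base frame: x ahead of the robot, y to its left, z up, the work surface at z = 0. Lengths are in m, angles in degrees, forces in N, time in s.
With the tool pointing down it reaches from about 0.3 to 0.75 m from the base axis. Payload 8.5 kg.
Tool frame: the origin (TCP) lies midway between the tips of the shut fingers; the grasp point (between the pads) lies 19 mm behind it; z points along the fingers, y is the line along which they close (so a half turn about z gives the same grasp; the last joint's range is limited). The gripper opens to 88 mm and grips with 3 to 60 N. Pads are 18 mm wide; open, the fingers measure 123 mm over their backs; the gripper's body (75 mm by 187 mm) begins 45 mm behind the grasp point.
Start: joints at [62.321, 21.807, 74.336, -0, 83.858, -12.336], TCP at [0.146, 0.53, 0.239] pointing down, gripper open.
Joint ranges: [-178.18, 178.18], [-50.72, 133.34], [12.68, 142.11], [-81.47, 261.47], [9.98, 163.14], [-165.26, 165.26]. Speed limits (degrees/s): [136.94, 136.94, 180, 180, 180, 180].

## Interface

Orientations are given as [roll, pitch, yaw] about the fixed x, y, z axes, in that order (R = Rz(yaw) Ry(pitch) Rx(roll)).
In Python, from station import arm gives the robot as it stands.
- The arm moves only by the tool arm_command, never from a script. Its argument "commands" is a list of rows, each a list of 2 entries, a list of its own where there are three numbers: the shift along the tool's x, y, z as a fraction of full scale, then the turn about the tool's z as a fraction of full scale. A call has 1 to 12 rows; each row shifts and turns the commanded pose from where the row before left it, along the tool's axes as they then stand; what a row does not reach is not made up. Full scale, the value 1, is 25 mm for a shift and 30 degrees for a turn. A row lasts 1/12 s, in which the tool goes at most 41.7 mm and 7.16 degrees, less where a joint would pass 70% of its speed; a pose out of reach is approached as far as the arm can. A call with a number of a shift or a turn outside -1 to 1 is refused whole. A call with a gripper value outside its range is refused whole. "gripper" is the opening, from -1 (shut) to 1 (fully open), set as the call begins (left out, the last holds). The fingers move at their own pace and stop on an object; "squeeze" is the grip in N (left out, the last holds). Time passes only in rows, so rows that do not move let the fingers close. It gives the time, the measured TCP pose, the force, the opening and the grip force at its end, in the units of the state.
- arm.get_obs(): the state, without advancing time (a new reading comes with each control period).
- arm.camera(name): name is "side" or "top" or "wrist"; returns (picture, depth): 400x640x3 uint8, red, green, blue; 400x640 float32, m along the optical axis (not along the pixel's ray), 0 where there is no reading.
- arm.calibration(name): a dict with "mtx" (3x3 intrinsics, pixels), "distortion" ([k1, k2, p1, p2, k3] as OpenCV has them; the pictures are not rectified), "R" (3x3) and "t" (3): a world point X has camera coordinates R X + t; the wrist camera has in their place "tool_from_camera" (4x4, takes a point from camera to tool coordinates, whose origin is the TCP and whose axes are the flange's). Camera axes: x right, y down, z forward; pixel columns grow to the right and rows downward; lengths in m; the calibration is good to about 2 mm. A picture is of the moment at which its call begins: read the wrist's pose just before it. calibration takes no time and is no camera call.
- arm.hand_in(): hands the job in; it is judged then, once.
Trained networks look in the newest picture that a camera, given by its name, has taken for a name from the list of things; names that differ only in an ending like _2 or _b are one class to them, and where a whole thing is asked for, a point or a joint stands for the part that bears it (a point fixed in the world has none). Each returns a list of dicts, best first, with "p" (0 to 1); they miss things now and then, are a little off and sometimes report something else, mostly with a low value. They report only what shows in the picture. A call takes as long as a camera call. They do not tell look-alikes from the thing itself.
- arm.silhouettes(camera, thing): "region" (400x640 bool, what is visible of it) and "box" ([left, top, width, height] in pixels, round what is visible of it).
The state is a dict: "t": time; "joint_pos": joint angles; "dq": joint speeds; "tau": joint torques, N m; "ee_pos": TCP position; "orientation": TCP orientation; "wrist_force": force on the tool from outside, world axes, zero at the start; "wrist_torque": the same for the moment, N m; "width": finger opening in m; "grip_force": force on a finger pad.
Only numpy, scipy, OpenCV 4.12 (cv2) and the standard library are available. Lean on these libraries where they do the work, as an engineer would, in place of code of your own. Each camera call takes 0.05 s, during which the arm holds its last target. There are 200 camera calls.

## Working session

There is one attempt and no reset: what is moved stays moved. The work goes in short steps, Python scripts to look and compute and a tool call to move; the robot and the scene stay as the last step left them, time stands still between calls to the robot, and variables do not carry over. Pictures are saved under pics/ and viewed, at most 10 in all, crops included, and the job is handed in when it is done.

Besides the shell and the picture viewer there is one more tool, called by a JSON object that holds its "method" and its "body". arm_command: Moves the arm, as the interface text tells. Shift numbers are shares of 25 mm and turn numbers shares of 30 degrees, none past 1 either way. Its arguments: {"type":"object","properties":{"commands":{"type":"array","items":{"type":"array"}},"gripper":{"type":"number"},"squeeze":{"type":"number"}},"required":["commands"]}

```bash
mkdir -p pics; cat > h.py <<'E'
import numpy as np, cv2
from station import arm
def world(cam,px,depth,cal,obs=None):
    px=np.atleast_2d(px).astype(float)
    d=np.array([depth[int(v),int(u)] for u,v in px])
    n=cv2.undistortPoints(px.reshape(-1,1,2),np.array(cal["mtx"]),np.array(cal["distortion"])).reshape(-1,2)
    P=np.c_[n*d[:,None],d]
    return (P-np.array(cal["t"]))@np.array(cal["R"])
E
python3 - <<'E'
from h import *
for c in ["top","side"]:
    im,d=arm.camera(c); cal=arm.calibration(c)
    cv2.imwrite(f"pics/{c}1.png",im[:,:,::-1]); np.save(f"{c}1.npy",d)
    for th in ["cap","cap_grip","apple"]:
        for r in arm.silhouettes(c,th):
            m=cv2.erode(r["region"].astype(np.uint8),np.ones((3,3)))>0
            m&=d>0
            v,u=np.nonzero(m); 
            if len(u)<5: continue
            w=world(c,np.c_[u,v],d,cal)
            print(c,th,round(r["p"],2),r["box"],len(u),w.mean(0).round(3),np.percentile(w,2,axis=0).round(3),np.percentile(w,98,axis=0).round(3))
print(arm.get_obs()["t"],arm.get_obs()["orientation"])
E
```

```text
top cap 0.82 [421.5, 136.6, 34.4, 29.7] 591 [ 0.69  -0.312  0.039] [ 0.661 -0.35   0.032] [ 0.725 -0.28   0.059]
top cap 0.69 [318.2, 271.3, 36.2, 34.7] 703 [ 0.343 -0.065  0.039] [ 0.311 -0.103  0.032] [ 0.381 -0.031  0.06 ]
top cap 0.68 [284.0, 174.4, 50.8, 52.7] 1510 [0.555 0.    0.056] [ 0.508 -0.054  0.049] [0.61  0.047 0.087]
top cap_grip 0.93 [426.5, 132.3, 26.7, 31.4] 566 [ 0.691 -0.313  0.039] [ 0.662 -0.349  0.032] [ 0.725 -0.282  0.059]
top cap_grip 0.92 [320.9, 271.2, 32.0, 34.0] 693 [ 0.342 -0.066  0.039] [ 0.311 -0.103  0.032] [ 0.379 -0.033  0.06 ]
top cap_grip 0.9 [285.2, 175.9, 51.2, 50.5] 1557 [ 0.554 -0.     0.056] [ 0.506 -0.054  0.049] [0.61  0.048 0.087]
top apple 0.97 [365.8, 116.7, 28.4, 29.4] 537 [ 0.73  -0.169  0.053] [ 0.702 -0.197  0.041] [ 0.759 -0.141  0.068]
side cap 0.83 [277.7, 192.6, 63.2, 49.2] 1944 [0.552 0.007 0.062] [ 0.505 -0.052  0.054] [0.606 0.053 0.089]
side cap 0.75 [397.1, 194.8, 39.0, 34.8] 814 [ 0.341 -0.061  0.043] [ 0.308 -0.101  0.037] [ 0.379 -0.029  0.063]
side cap 0.7 [257.3, 102.2, 36.5, 24.8] 461 [ 0.688 -0.307  0.043] [ 0.657 -0.345  0.037] [ 0.725 -0.278  0.062]
side cap_grip 0.92 [400.7, 196.8, 37.5, 31.7] 838 [ 0.342 -0.06   0.043] [ 0.308 -0.099  0.037] [ 0.379 -0.027  0.063]
side cap_grip 0.87 [281.7, 193.8, 59.2, 52.3] 1954 [0.552 0.007 0.062] [ 0.504 -0.051  0.054] [0.607 0.053 0.089]
side cap_grip 0.87 [261.2, 107.4, 34.0, 19.2] 416 [ 0.687 -0.307  0.044] [ 0.658 -0.343  0.037] [ 0.724 -0.28   0.062]
side apple 0.88 [230.5, 137.1, 30.0, 38.5] 662 [ 0.726 -0.156  0.051] [ 0.7   -0.187  0.025] [ 0.756 -0.135  0.069]
0.4 [-1.79987945e+02 -3.73559770e-03  1.64655242e+02]
```

View pics/top1.png

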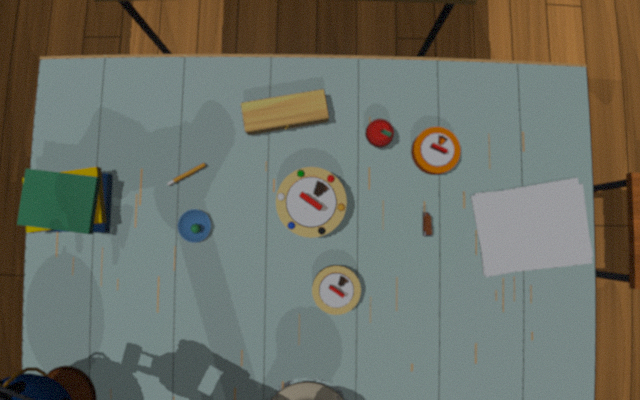

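View pics/side1.png

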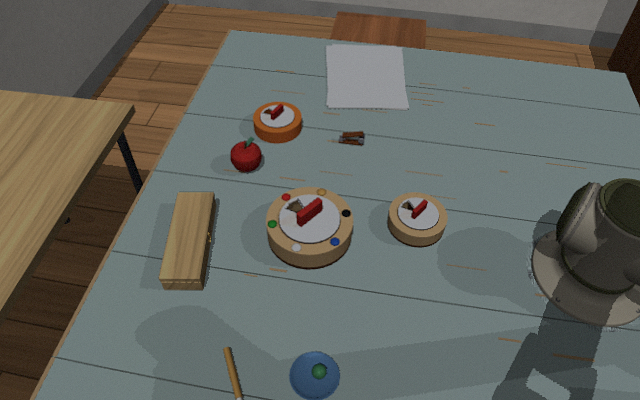

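Candidates for the cap: large wooden organiser at top (312,202), orange one at (437,150), small wooden one at (337,290). I choose the large wooden one with six coloured studs. The apple is at (379,133), with the green stud at about (300,173) and the opening at about (320,187). Next: measure these and check in a close crop.

```bash
cat > m.py <<'E'
from h import *
def rect(c,im,cal,z,ctr,half=0.1,n=500):
    # resample plane z=const into a metric overhead view: col=-y, row=-x
    g=np.linspace(half,-half,n)
    X,Y=np.meshgrid(g+ctr[0],g+ctr[1],indexing='ij')
    P=np.c_[X.ravel(),Y.ravel(),np.full(X.size,z)]
    p,_=cv2.projectPoints(P,cv2.Rodrigues(np.array(cal["R"]))[0],np.array(cal["t"],float),np.array(cal["mtx"]),np.array(cal["distortion"]))
    p=p.reshape(n,n,2).astype(np.float32)
    return cv2.remap(im,p[...,0],p[...,1],cv2.INTER_CUBIC)
E
python3 - <<'E'
from m import *
out=[]
for c in ["top","side"]:
    im=cv2.imread(f"pics/{c}1.png"); cal=arm.calibration(c)
    out.append(rect(c,im,cal,0.056,(0.553,0.0),n=400))
o=np.hstack(out); o=np.clip(o*1.5,0,255).astype(np.uint8)
cv2.imwrite("pics/crop1.png",o)
E
```

```text
(no output)
```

View pics/crop1.png

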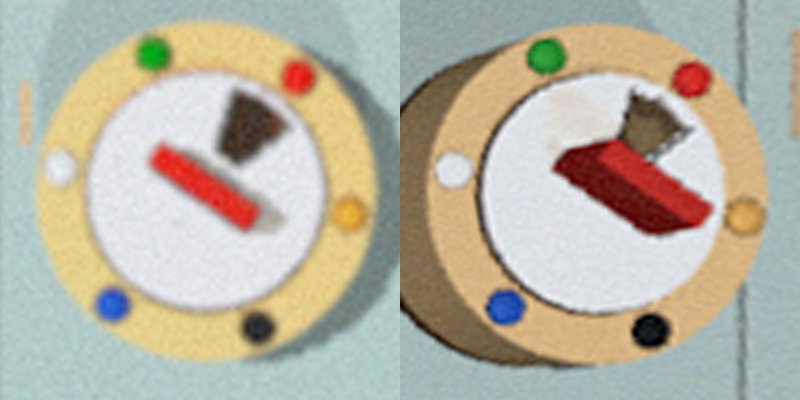

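The crop confirms it: large wooden organiser with six studs, green at (153,53), opening at (250,128) and centre at (205,191), at 0.5 mm per pixel. The axis is at about (0.557, -0.001), the green stud at +21° and the opening at about -35.5°, so the cap turns about +56°. Next I move above it.

{"method": "arm_command", "body": {"commands": [[[-0.895, -0.672, 0], 0], [[-0.895, -0.672, 0], 0], [[-0.895, -0.672, 0], 0], [[-0.895, -0.672, 0], 0], [[-0.895, -0.672, 0], 0], [[-0.895, -0.672, 0], 0], [[-0.895, -0.672, 0], 0], [[-0.895, -0.672, 0], 0], [[-0.895, -0.672, 0], 0], [[-0.895, -0.672, 0], 0], [[-0.895, -0.672, 0], 0], [[-0.895, -0.672, 0], 0]], "gripper": 1}}

```text
t: 1.4
ee_pos: [0.3517, 0.2637, 0.2389]
orientation: [180.0, 0.0, 164.7]
wrist_force: [0.6, 0.9, -0.5]
width: 0.0877
grip_force: 0.0
```

{"method": "arm_command", "body": {"commands": [[[-0.895, -0.672, 0], 0], [[-0.895, -0.672, 0], 0], [[-0.895, -0.672, 0], 0], [[-0.895, -0.672, 0], 0], [[-0.895, -0.672, 0], 0], [[-0.895, -0.672, 0], 0], [[-0.895, -0.672, 0], 0], [[-0.895, -0.672, 0], 0], [[-0.895, -0.672, 0], 0], [[-0.895, -0.672, 0], 0], [[-0.895, -0.672, 0], 0], [[-0.895, -0.672, 0], 0]]}}

```text
t: 2.4
ee_pos: [0.5574, -0.0018, 0.2388]
orientation: [-180.0, 0.0, 164.6]
wrist_force: [0.5, -0.2, 0.1]
width: 0.0882
grip_force: 0.0
```

{"method": "arm_command", "body": {"commands": [[[0, 0, 0], 0.22], [[0, 0, 0], 0.22], [[0, 0, 0], 0.22], [[0, 0, 0], 0.22], [[0, 0, 0], 0.22], [[0, 0, 0], 0.22], [[0, 0, 0], 0.22], [[0, 0, 0], 0.22], [[0, 0, 0], 0.22], [[0, 0, 0], 0.22], [[0, 0, 0], 0.22], [[0, 0, 0], 0.22]]}}

```text
t: 3.4
ee_pos: [0.5567, -0.0005, 0.2387]
orientation: [-180.0, 0.0, 85.1]
wrist_force: [-0.2, 0.2, -0.8]
width: 0.0881
grip_force: 0.0
```

{"method": "arm_command", "body": {"commands": [[[0, 0, 0], 0.22], [[0, 0, 0], 0.22], [[0, 0, 0], 0.22], [[0, 0, 0], 0.22], [[0, 0, 0], 0.15], [[0, 0, 0], 0], [[0, 0, 0], 0], [[0, 0, 0], 0]]}}

```text
t: 4.07
ee_pos: [0.5567, -0.0005, 0.2387]
orientation: [-180.0, 0.0, 54.7]
wrist_force: [0.3, 0.2, 0.8]
width: 0.0883
grip_force: 0.0
```

```bash
python3 - <<'E'
from m import *
from scipy.spatial.transform import Rotation as Ro
o=arm.get_obs(); im,d=arm.camera("wrist"); cal=dict(arm.calibration("wrist"))
T=np.eye(4); T[:3,:3]=Ro.from_euler('xyz',o["orientation"],degrees=True).as_matrix(); T[:3,3]=o["ee_pos"]
C=np.linalg.inv(T@np.array(cal["tool_from_camera"])); cal["R"]=C[:3,:3]; cal["t"]=C[:3,3]
a=rect("w",im[:,:,::-1].copy(),cal,0.0555,(0.557,-0.001),n=500)
cv2.imwrite("pics/wrist1.png",np.clip(a*1.2,0,255).astype(np.uint8))
E
```

```text
(no output)
```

View pics/wrist1.png

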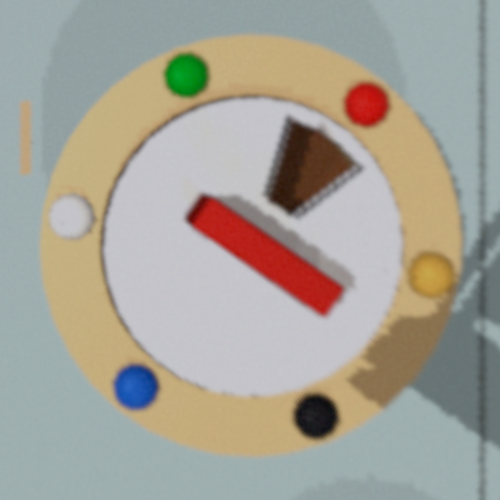

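The wrist view (0.4 mm/px) gives centre (251,245.5), green stud (186,75) at 20.9°, and opening and bar at about -35.3°. The gripper is already aligned with the bar, so I descend and grasp.

{"method": "arm_command", "body": {"commands": [[[0, 0.066, 0.5], 0], [[0, 0, 0.6], 0], [[0, 0, 0.6], 0], [[0, 0, 0.6], 0], [[0, 0, 0.6], 0], [[0, 0, 0.6], 0], [[0, 0, 0.6], 0], [[0, 0, 0.6], 0], [[0, 0, 0.6], 0], [[0, 0, 0.6], 0], [[0, 0, 0.6], 0], [[0, 0, 0.4], 0]]}}

```text
t: 5.12
ee_pos: [0.5577, -0.0014, 0.065]
orientation: [-179.9, 0.0, 54.6]
wrist_force: [0.2, 0.4, -0.9]
width: 0.0885
grip_force: 0.0
```

{"method": "arm_command", "body": {"commands": [[[0, 0, 0.1], 0], [[0, 0, 0.08], 0], [[0, 0, 0], 0], [[0, 0, 0], 0]]}}

```text
t: 5.45
ee_pos: [0.5584, -0.0015, 0.0624]
orientation: [179.9, -0.0, 54.6]
wrist_force: [0.3, 0.2, -0.5]
width: 0.0881
grip_force: 0.0
```

{"method": "arm_command", "body": {"commands": [[[0, 0, 0], 0], [[0, 0, 0], 0], [[0, 0, 0], 0], [[0, 0, 0], 0], [[0, 0, 0], 0], [[0, 0, 0], 0], [[0, 0, 0], 0], [[0, 0, 0], 0], [[0, 0, 0], 0], [[0, 0, 0], 0]], "gripper": -1, "squeeze": 20}}

```text
t: 6.28
ee_pos: [0.558, -0.0015, 0.0617]
orientation: [-180.0, 0.0, 54.6]
wrist_force: [0.8, 0.0, -0.1]
width: 0.0238
grip_force: 0.0
```

{"method": "arm_command", "body": {"commands": [[[0, 0, 0], 0], [[0, 0, 0], 0], [[0, 0, 0], 0], [[0, 0, 0], 0], [[0, 0, 0], 0], [[0, 0, 0], 0]]}}

```text
t: 6.78
ee_pos: [0.5584, -0.0018, 0.0618]
orientation: [179.9, -0.0, 54.6]
wrist_force: [3.4, -3.0, -2.8]
width: 0.0137
grip_force: 20.0
```

{"method": "arm_command", "body": {"commands": [[[0, 0, 0], -0.1], [[0, 0, 0], -0.17], [[0, 0, 0], -0.17], [[0, 0, 0], -0.17], [[0, 0, 0], -0.17], [[0, 0, 0], -0.17], [[0, 0, 0], -0.17], [[0, 0, 0], -0.17], [[0, 0, 0], -0.17], [[0, 0, 0], -0.17], [[0, 0, 0], -0.15], [[0, 0, 0], -0.1]]}}

```text
t: 7.78
ee_pos: [0.5575, -0.0016, 0.0617]
orientation: [-179.9, -0.0, 111.2]
wrist_force: [-1.6, -3.3, 0.8]
width: 0.0137
grip_force: 20.0
```

{"method": "arm_command", "body": {"commands": [[[0, 0, 0], 0], [[0, 0, 0], 0], [[0, 0, 0], 0], [[0, 0, 0], 0]]}}

```text
t: 8.12
ee_pos: [0.5575, -0.0016, 0.0617]
orientation: [-179.9, -0.0, 110.9]
wrist_force: [-3.6, -3.8, 2.1]
width: 0.014
grip_force: 20.0
```

Release, rise and check.

{"method": "arm_command", "body": {"commands": [[[0, 0, 0], 0], [[0, 0, 0], 0], [[0, 0, 0], 0], [[0, 0, 0], 0], [[0, 0, 0], 0], [[0, 0, 0], 0], [[0, 0, 0], 0], [[0, 0, 0], 0]], "gripper": 1}}

```text
t: 8.78
ee_pos: [0.5581, -0.0015, 0.0617]
orientation: [180.0, -0.0, 111.0]
wrist_force: [-0.1, 0.4, -0.2]
width: 0.0649
grip_force: 0.0
```

{"method": "arm_command", "body": {"commands": [[[0, 0, -0.3], 0], [[0, 0, -0.6], 0], [[0, 0, -0.6], 0], [[0, 0, -0.6], 0], [[0, 0, -0.7], 0], [[0, 0, -0.7], 0], [[0, 0, -0.7], 0], [[0, 0, -0.7], 0], [[0, 0, -0.7], 0], [[0, 0, -0.7], 0], [[0, 0, -0.7], 0], [[0, 0, -0.1], 0]]}}

```text
t: 9.78
ee_pos: [0.5588, -0.0016, 0.2427]
orientation: [179.7, 0.2, 111.0]
wrist_force: [0.6, -0.7, 0.2]
width: 0.0884
grip_force: 0.0
```

{"method": "arm_command", "body": {"commands": [[[0, 0, 0], 0], [[0, 0, 0], 0], [[0, 0, 0], 0]]}}

```text
t: 10.03
ee_pos: [0.5576, -0.0014, 0.2381]
orientation: [-179.9, -0.1, 111.0]
wrist_force: [0.4, -0.4, -0.0]
width: 0.0882
grip_force: 0.0
```

```bash
python3 - <<'E'
from m import *
from scipy.spatial.transform import Rotation as Ro
o=arm.get_obs(); im,d=arm.camera("wrist"); cal=dict(arm.calibration("wrist"))
T=np.eye(4); T[:3,:3]=Ro.from_euler('xyz',o["orientation"],degrees=True).as_matrix(); T[:3,3]=o["ee_pos"]
C=np.linalg.inv(T@np.array(cal["tool_from_camera"])); cal["R"]=C[:3,:3]; cal["t"]=C[:3,3]
a=rect("w",im[:,:,::-1].copy(),cal,0.0555,(0.5575,-0.0015),n=500)
cv2.imwrite("pics/wrist2.png",np.clip(a*1.2,0,255).astype(np.uint8))
for h in (0.087,):
    b=rect("w",im[:,:,::-1].copy(),cal,h,(0.5575,-0.0015),n=500)
    hsv=cv2.cvtColor(b,cv2.COLOR_BGR2HSV)
    m=((hsv[...,1]>150)&((hsv[...,0]<8)|(hsv[...,0]>172))&(hsv[...,2]>90)).astype(np.uint8)
    yy,xx=np.mgrid[:500,:500]; m[(xx-250)**2+(yy-250)**2>110**2]=0
    print(cv2.minAreaRect(cv2.findNonZero(m)))
im,d=arm.camera("top"); r=arm.silhouettes("top","apple"); print([(x["p"],x["box"]) for x in r]); print(o["t"],o["ee_pos"],o["orientation"])
E
```

```text
((247.123046875, 250.31695556640625), (30.773908615112305, 151.6102752685547), 68.78203582763672)
[(0.79, [367.6, 114.9, 25.9, 30.4])]
10.0333 [ 0.55759284 -0.00140841  0.23808894] [-1.79896113e+02 -6.90495423e-02  1.10954748e+02]
```

View pics/wrist2.png

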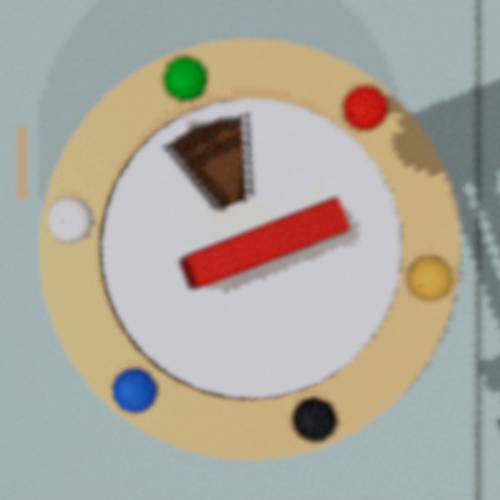

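The wrist view shows the opening (corners 166,147 / 249,114 / 248,195 / 220,209) pointing at the green stud (184,77). The bar reads 21.2° against the stud's 20.9°. The apple has not moved, and the gripper is open and clear.

```bash
python3 -c "
from station import arm
print(arm.hand_in())"
```

```text
the job is handed in; nothing more can be done
None
```

I turned the cap so its opening points at the green stud, to within about 1° by the wrist camera. I then released it, left the red apple in its place, and handed the job in at about 10 s; no verdict was returned.

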